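Seal the biscuit box on the breakfast buffet

ROBOT

A 6-joint arm with a two-finger parallel gripper is mounted at the origin on the work surface. World frame = base frame: x ahead of the robot, y to its left, z up, the work surface at z = 0. Lengths are in m, angles in rad, forces in N, time in s.
With the tool pointing down it reaches from about 0.35 to 0.85 m from the base axis. Payload 8.1 kg.
Tool frame: the origin (TCP) lies at the very end of the fingers, on their centre line; the grasp point (between the pads) lies 19 mm behind it; z points along the fingers, y is the line along which they close (so a half turn about z gives the same grasp; the last joint's range is limited). The gripper opens to 93 mm and grips with 3 to 60 N. Pads are 15 mm wide; open, the fingers measure 128 mm over their backs; the gripper's body (75 mm by 188 mm) begins 65 mm behind the grasp point.
Start: joints at [-1.36, 0.13, 1.488, -0, 1.523, -0.085], TCP at [0.175, -0.574, 0.219] pointing down, gripper open.
Joint ranges: [-2.96, 2.96], [-0.89, 2.26], [0.02, 2.5], [-1.34, 4.48], [0, 2.73], [-2.66, 2.66]. Speed limits (rad/s): [2.39, 2.39, 2.79, 3.14, 3.14, 3.14].

INTERFACE

Orientations are given as a rotation vector (axis times angle).
In Python, from plant import robot gives the robot as it stands. The module is installed in compiled form; this text tells all that it offers.
- The arm moves only by the tool play_rows, never from a script. Its argument "increments" is text: rows parted by semicolons, each of 5 numbers parted by spaces: the shift along the tool's x, y, z in mm, then the turn about the tool's z in degrees, then the closure, from -1 (fully open) to 1 (shut). In form: dx dy dz yaw claw; .... A call has 1 to 20 rows; each row is the pose to reach, as a shift and turn from the pose commanded when the call began, along the tool's axes at that moment; what a row does not reach only later rows make up. A row lasts 1/10 s, in which the tool goes at most 50 mm and 8.59 degrees, less where a joint would pass 70% of its speed; a pose out of reach is approached as far as the arm can. A call with a gripper value outside its range is refused whole. The fingers move at their own pace and stop on an object; "force" is the grip in N (left out, the last holds). Time passes only in rows, so rows that repeat a pose let the fingers close. It gives the time, the measured TCP pose, the force, the opening and the grip force at its end, in the units of the state.
- robot.read_state(): the state, without advancing time (a new reading comes with each control period).
- robot.read_camera(name): name is "scene" or "side" or "wrist"; returns the picture (400x640x3 uint8, blue, green, red); there is no depth.
- robot.calibration(name): a dict with "vertical_fov" (degrees; the focal length in pixels is half the picture's height over the tangent of half this angle, whatever the lens; pixels are square), "cx", "cy" (the principal point, pixels), "D" ([k1, k2, p1, p2, k3] as OpenCV has them; the pictures are not rectified), "rvec" (rotation vector, rad) and "tvec" (3), from world to camera coordinates, as OpenCV has them. Camera axes: x right, y down, z forward; pixel columns grow to the right and rows downward; lengths in m; the calibration is good to about 2 mm. A picture is of the moment at which its call begins: read the wrist's pose just before it. calibration takes no time and is no camera call; for the wrist camera it gives the pose at the moment of the call.
- robot.close_job(): hands the job in; it is judged then, once.
Trained networks look in the newest picture that a camera, given by its name, has taken for a name from the list of things; names that differ only in an ending like _2 or _b are one class to them, and where a whole thing is asked for, a point or a joint stands for the part that bears it (a point fixed in the world has none). Each returns a list of dicts, best first, with "conf" (0 to 1); they miss things now and then, are a little off and sometimes report something else, mostly with a low value. They report only what shows in the picture. A call takes as long as a camera call. They do not tell look-alikes from the thing itself.
- robot.recognise(camera, query): "centre" ([x, y, z] in m, in world coordinates, good to about 4 mm: the middle of the surface that is visible of it).
- robot.regions_of(camera, query): "pixels" (400x640 bool, what is visible of it).
- robot.landmark_of(camera, query): "centre" ([x, y, z] in m, in world coordinates, good to about 4 mm: a listed point, or the origin of a listed thing).
The state is a dict: "t": time; "q": joint angles; "dq": joint speeds; "joint_torque": joint torques, N m; "tool_pos": TCP position; "orientation": TCP orientation; "force": force on the tool from outside, world axes, zero at the start; "wrist_torque": the same for the moment, N m; "opening": finger opening in m; "gripper_force": force on a finger pad.
Only numpy, scipy, OpenCV 4.12 (cv2) and the standard library are available. Lean on these libraries where they do the work, as an engineer would, in place of code of your own. Each camera call takes 0.05 s, during which the arm holds its last target. There are 200 camera calls.

TASK

Breakfast is over: close up the open biscuit box. Lower its lid onto it by the grip bar until it sits fully home on the rim, then press each of the four hinged clips round the rim down and in until every one has snapped shut, and last of all slide the vent on the lid fully shut over its slits. Leave the other things on the counter where they are.

Things in the scene. Friction and masses are not known exactly. Their poses are not given: they have to be found in the camera images.
- box: open frosted-plastic food box, about 1.4 kg, loose on the counter, six stacks of biscuits inside (tops 58 mm up). Body 128 mm (its x) by 178 mm (its y), 80 mm high, walls 4 mm; at the top a rim sticks out to 151 x 201 mm, its edge turned down 15 mm and ending in a bead that the clips hook under. Mouth opening 120 x 170 mm. Origin at the centre of its underside, z up
- box_mouth (a point): centre of the box's mouth, level with the rim's top, 80 mm above the box's underside
- lid: the box's loose off-white lid, 0.3 kg, right way up. Plate 150 (its x) x 200 (its y) x 10 mm, a clip hinged on each edge; under it a plug 10 mm deep, 117 x 167 mm (tapering to 111 x 161), entering the mouth with 1.5 mm to spare each side. Origin: centre of the plug's underside, z up; plate from z = 10 to 20 mm. Fits either way round (its y along or against the box's). The vent is in the half y > 0
- lid_grip (a point): centre of the upright grip bar on the middle of the lid: bar 80 mm long (lid's x), 14 mm thick (lid's y), 30 mm high, standing on the plate; this point lies 15 mm above the plate's top and 35 mm above the lid's origin
- lid_seat (a point): centre of the plate's underside (10 mm above the lid's origin): it coincides with box_mouth when the lid is home
- clip_right (a joint): clip on the lid's +x edge, 70 mm wide, 38 mm from hinge to free end, 3 mm thick. Angle in rad: 0 = up (20 degrees above level, as at the start), 1.92 = shut (hanging upright). Moves easily and stays where left up to 1.45; then its springy hook rides over the rim's bead (2 to 3 N near the free end, pushing in) and past 1.75 has snapped in behind it. Needs the lid home
- clip_left (a joint): the same clip on the lid's -x edge, 70 mm wide: same values and behaviour
- clip_vent (a joint): the same clip on the lid's +y edge (vent end), 56 mm wide: same values and behaviour
- clip_plain (a joint): the same clip on the lid's -y edge (plain end), 56 mm wide: same values and behaviour
- clip_right_pad (a point): point on the upper (outer) face of the +x clip, 25 mm from its hinge, mid-width; moves with the clip. Hinge line at lid x = +79.5 mm, z = 15 mm. Press down on its outer half until the fingertips are beside the rim, about 24 mm below the hinge, then push in towards the lid's middle; shut, its outer face is 1.5 mm outside the hinge line
- clip_left_pad (a point): the same point of the -x clip (hinge line at lid x = -79.5 mm, z = 15 mm)
- clip_vent_pad (a point): the same point of the +y clip (hinge line at lid y = +104.5 mm, z = 15 mm)
- clip_plain_pad (a point): the same point of the -y clip (hinge line at lid y = -104.5 mm, z = 15 mm)
- vent (a joint): vent slide: metres moved towards the lid's +x; 0 = open, 0.024 = fully shut over the slits (end stop); starts at 0 to 0.006. Rubs with 1.5 N, stays where left. Its recess in the plate is 7 mm deep, 80 mm long (lid x -40 to +40 mm), 34 mm wide (lid y 37 to 71 mm), slits at the +x end; closed fingertips fit in on its -x side to push it
- vent_top (a point): middle of the vent slide's top face. The slide is a grey ridged block 14 mm long (lid's x), 30 mm wide, 7 mm high, its top level with the plate's top. At joint value 0 this point lies at x = 9, y = 54, z = 20 mm in the lid's frame
- spoon: bystander: steel spoon lying along x between box and lid
- bowl: bystander: small black dish
- cup_a: bystander: black tumbler 90 mm high, mouth down
- cup_b: bystander: another such tumbler
- jar_cocoa: bystander: glass jar of dark cereal, 100 mm wide
- jar_balls: bystander: glass jar of pale cereal balls
- napkins: bystander: stack of paper napkins
There are look-alikes about, which are no part of the job. Of the things that look like the box, the larger one is meant.

How it is judged:
On the way, in this order (a step that is already met when the one before it is completed fails the run):
1. the lid sits home on the box's rim (horizontal distance between lid_seat and box_mouth below 0.006 m and z of lid_seat in the frame of box_mouth between -0.003 and 0.003 m and angle between the y axis of lid and the y axis of box, either way round below 0.08 rad), for 0.2 s.
2. all four clips have snapped shut (value of joint each of clip_right, clip_left, clip_vent, clip_plain above 1.7 rad), for 0.1 s.
3. the vent is slid shut (value of joint vent above 0.0205 m), for 0.1 s.
At the end, for the whole second after the job is handed in: the box stands level on the counter with the lid home on its rim (within 6 mm sideways, 3 mm in height, long sides parallel within 0.08 rad), all four clips shut (over 1.75 of 1.92 rad), the vent slid shut (over 20.5 of 24 mm), everything released and at rest (all of step 1 and all of step 2 and angle between box's own z axis and vertical below 0.05 rad and height (world z) of box below 0.005 m and value of joint vent above 0.0205 m and linear speed of lid below 0.02 m/s); the robot touches nothing.
It fails at once if the lid is dropped or thrown (falls faster than 0.9 m/s out of the fingers) (linear speed of lid above 0.9 m/s and contact force between the fingers and lid below 0.1 N).
It fails at once if the box is tipped over (angle between box's own z axis and vertical above 0.35 rad).
It fails at once if one of the other things on the counter is pushed more than 40 mm out of place (distance of any of spoon, bowl, cup_a, cup_b, jar_cocoa, jar_balls, napkins from where it was at the start of the episode above 0.04 m).
It also fails if it takes over 72 s, if anything falls off the work surface, if the arm or the gripper's body presses on something with over 40 N, if the wrist force passes 120 N, or if a joint passes its speed limit or range.

## Working session

There is one attempt and no reset: what is moved stays moved. The work goes in short steps, Python scripts to look and compute and a tool call to move; the robot and the scene stay as the last step left them, time stands still between calls to the robot, and variables do not carry over. Pictures are saved under pics/ and viewed, at most 10 in all, crops included, and the job is handed in when it is done.

Besides the shell and the picture viewer there is one more tool, called as name(argument=value, ...), one argument or row to a line, values as JSON. play_rows: Moves the arm, as the interface text tells. Its arguments: {"type":"object","properties":{"increments":{"type":"string"},"force":{"type":"number"}},"required":["increments"]}

```bash
mkdir -p pics; cat > h.py <<'E'
import numpy as np, cv2
from plant import robot
R=lambda v: cv2.Rodrigues(np.array(v,float))[0]
def snap(c,n):
    im=robot.read_camera(c); cv2.imwrite('pics/'+n,im); return im
def proj(c,P):
    k=robot.calibration(c); f=200/np.tan(np.radians(k['vertical_fov'])/2)
    K=np.array([[f,0,k['cx']],[0,f,k['cy']],[0,0,1]])
    return cv2.projectPoints(np.array(P,float).reshape(-1,3),np.array(k['rvec'],float),np.array(k['tvec'],float),K,np.array(k['D'],float))[0][:,0]
def ray(c,uv,z):
    k=robot.calibration(c); f=200/np.tan(np.radians(k['vertical_fov'])/2)
    K=np.array([[f,0,k['cx']],[0,f,k['cy']],[0,0,1]])
    n=cv2.undistortPoints(np.array(uv,float).reshape(-1,1,2),K,np.array(k['D'],float))[:,0]
    r=R(k['rvec']); t=np.array(k['tvec'],float).ravel(); o=-r.T@t
    d=np.c_[n,np.ones(len(n))]@r
    return o+d*((z-o[2])/d[:,2])[:,None]
E
python3 - <<'E'
from h import *
np.set_printoptions(precision=4,suppress=True)
s=robot.read_state(); print(s['tool_pos'],s['orientation'],s['opening'],R(s['orientation']))
for c in ['scene','side']:
    snap(c,c+'0.png')
    k=robot.calibration(c); print(c,k['vertical_fov'],-R(k['rvec']).T@np.array(k['tvec']).ravel())
    for q in ['box','box_mouth','lid','lid_grip','lid_seat','vent_top','clip_right_pad','clip_left_pad','clip_vent_pad','clip_plain_pad','spoon']:
        for d in robot.landmark_of(c,q)[:3]: 
            p=np.array(d['centre']);print(c,q,round(d['conf'],2),p,proj(c,p)[0])
E
```

```text
[ 0.1748 -0.5734  0.2176] [-3.1055 -0.4627  0.0002] 0.09299698221186822 [[ 0.9566  0.2915 -0.0004]
 [ 0.2915 -0.9566  0.0018]
 [ 0.0002 -0.0018 -1.    ]]
scene 54.44268647395796 [ 1.0591 -0.027   0.7303]
scene box 0.78 [0.5369 0.2163 0.0004] [410.12   213.3754]
scene box 0.72 [ 0.2876  0.2723 -0.0022] [410.3643 139.6667]
scene box_mouth 0.88 [0.2874 0.2751 0.0578] [415.3794 122.5838]
scene box_mouth 0.85 [0.5413 0.2149 0.0834] [416.6218 192.1327]
scene box_mouth 0.31 [ 0.7475 -0.2814 -0.0002] [180.288  316.1772]
scene lid 0.72 [ 0.4961 -0.2022 -0.0043] [230.8695 211.5462]
scene lid_grip 0.74 [ 0.4939 -0.2073  0.0316] [225.8219 201.5511]
scene lid_grip 0.67 [ 0.7762  0.2235 -0.0009] [440.3012 312.2698]
scene lid_grip 0.46 [ 0.4941 -0.2048 -0.0033] [229.7477 210.6835]
scene lid_seat 0.92 [ 0.4886 -0.2059  0.0096] [228.4249 205.5424]
scene lid_seat 0.45 [ 0.3921 -0.2139  0.0253] [226.9515 171.0049]
scene vent_top 0.58 [ 0.4934 -0.1488  0.019 ] [252.1825 203.2218]
scene clip_right_pad 0.7 [ 0.5971 -0.1888  0.0289] [230.8984 239.6947]
scene clip_left_pad 0.83 [ 0.3927 -0.2124  0.0244] [22
[... 680 characters left out ...]
0.0376] [288.2554 288.5297]
side lid_seat 0.93 [ 0.499  -0.2035  0.0087] [291.5221 297.686 ]
side vent_top 0.48 [0.5409 0.2142 0.08  ] [301.5044 147.4517]
side vent_top 0.47 [ 0.497  -0.1519  0.0177] [289.7396 274.7809]
side clip_right_pad 0.8 [ 0.5965 -0.1904  0.0281] [337.5435 284.3788]
side clip_right_pad 0.62 [ 0.5073 -0.3297  0.0262] [297.5165 351.5731]
side clip_left_pad 0.86 [ 0.3921 -0.2132  0.0207] [239.1807 301.7505]
side clip_vent_pad 0.84 [ 0.4734 -0.08    0.0247] [278.4232 247.3814]
side clip_plain_pad 0.89 [ 0.5071 -0.3292  0.0232] [297.4543 352.0587]
side clip_plain_pad 0.2 [ 0.5929 -0.1897  0.0283] [335.7967 284.1424]
side spoon 0.94 [0.5464 0.0054 0.0051] [308.4428 223.601 ]
```

View pics/scene0.png

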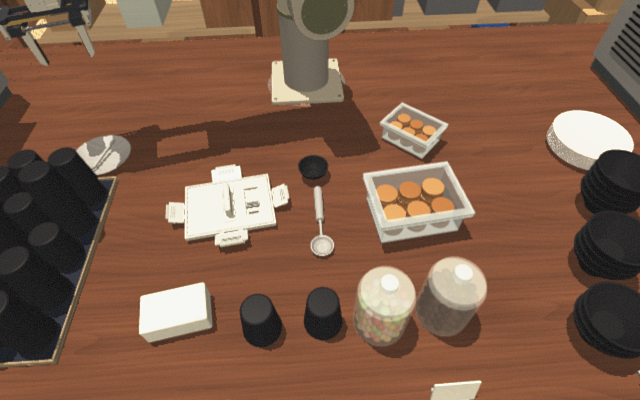

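```bash
python3 - <<'E'
import cv2
a=cv2.imread('pics/side0.png')
cv2.imwrite('pics/crop1.png',cv2.resize(a[90:390,150:470],None,fx=1.9,fy=1.9,interpolation=cv2.INTER_CUBIC))
E
```

```text
(no output)
```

View pics/crop1.png

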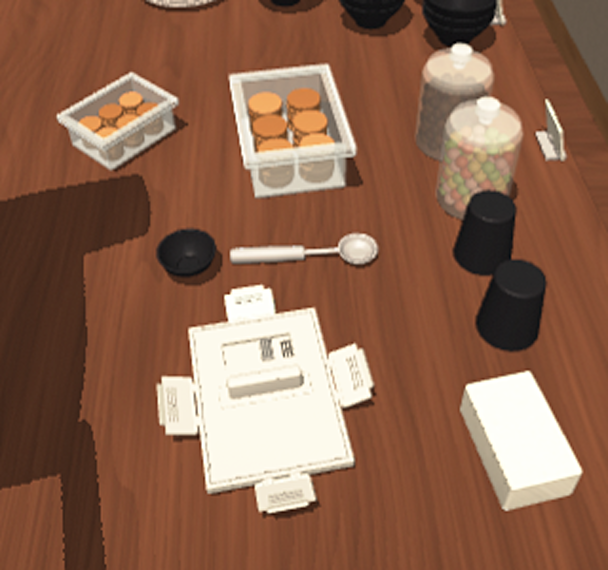

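The boxes are the small one at scene px (412,130) and the large one at (415,195), 0.54/0.215 m. The larger is meant, and the crop confirms it at about crop (292,125), with its 80 mm high rim. The lid is at scene (230,207) and its vent faces +y (towards the box). Its yaw is about 7°. I'll hover over it first.

play_rows(
  increments="30 -20 -5 1 -1;75 -48 -10 3 -1;120 -76 -20 5 -1;160 -101 -30 7 -1;200 -126 -30 9 -1;240 -152 -30 10 -1;280 -177 -30 10 -1;320 -202 -30 10 -1;355 -224 -30 10 -1;385 -243 -30 10 -1;405 -256 -30 10 -1;414 -262 -30 10 -1;414 -262 -30 10 -1;414 -262 -30 10 -1",
)

```text
t: 2.6
tool_pos: [0.4941, -0.2033, 0.2486]
orientation: [3.136, 0.19, -0.001]
force: [-0.2, -0.6, -0.3]
opening: 0.0932
gripper_force: 0.0
```

```bash
python3 - <<'E'
from h import *
np.set_printoptions(precision=4,suppress=True)
s=robot.read_state(); print(s['t'],s['tool_pos'],R(s['orientation']))
c='wrist';snap(c,'w1.png')
k=robot.calibration(c); print(k['vertical_fov'],-R(k['rvec']).T@np.array(k['tvec']).ravel())
for q in ['lid','lid_grip','lid_seat','vent_top','clip_right_pad','clip_left_pad','clip_vent_pad','clip_plain_pad']:
    for d in robot.landmark_of(c,q)[:1]: 
        p=np.array(d['centre']);print(q,round(d['conf'],2),p,proj(c,p)[0])
E
```

```text
2.6 [ 0.4941 -0.2033  0.2486] [[ 0.9927  0.1208 -0.0005]
 [ 0.1208 -0.9927 -0.0004]
 [-0.0005  0.0003 -1.    ]]
62.637830802356 [ 0.5653 -0.1955  0.4138]
lid 0.67 [ 0.496  -0.2036  0.0043] [319.3283 171.4149]
lid_grip 0.61 [ 0.4941 -0.2026  0.0334] [318.2756 177.1125]
lid_seat 0.86 [ 0.4878 -0.2031  0.0119] [318.2115 178.9855]
vent_top 0.79 [ 0.4933 -0.151   0.0178] [276.3576 170.5879]
clip_right_pad 0.77 [ 0.5911 -0.1902  0.0253] [317.902  90.946]
clip_left_pad 0.69 [ 0.3894 -0.216   0.0279] [319.3637 258.1948]
clip_vent_pad 0.92 [ 0.4721 -0.0733  0.029 ] [209.7732 182.2029]
clip_plain_pad 0.68 [ 0.5056 -0.3283  0.0253] [423.2022 179.5533]
```

View pics/w1.png

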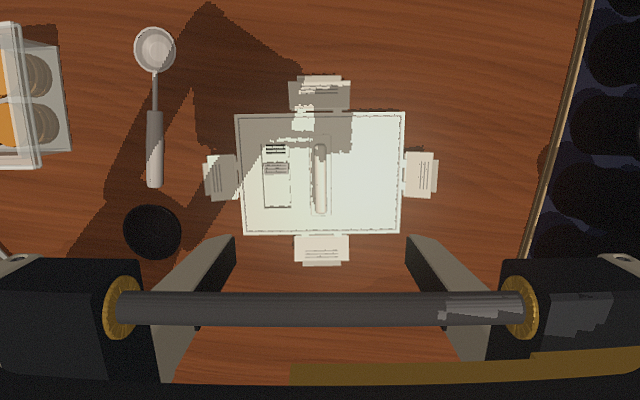

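The wrist view shows the lid plate at about (235–405, 112–236), with the grip bar at (320,178). The vent is at (275,165), towards the box on the left, and the spoon and bowl are at far left. Next I'll compute the plate pose from its corners.

```bash
python3 - <<'E'
from h import *
np.set_printoptions(precision=4,suppress=True)
c='wrist'
P=ray(c,[(235,114.5),(404.5,111.5),(400.5,234.5),(244,235.5)],0.02);print(P)
print(P.mean(0),np.linalg.norm(P-np.roll(P,-1,0),axis=1))
r=np.degrees(np.arctan2(*(P[0]-P[1])[[1,0]])),np.degrees(np.arctan2(*(P[3]-P[2])[[1,0]]))
print(r, [np.degrees(np.arctan2(*(P[i]-P[j])[[1,0]])) for i,j in((0,3),(1,2))])
B=ray(c,[(316,145),(325,145),(325,212),(316,212),(320.5,178)],0.05);print(B)
s=robot.read_state();T=R(s['orientation']);p=np.array(s['tool_pos'])
print(T.T@(P.mean(0)-p))
E
```

```text
[[ 0.5543 -0.0966  0.02  ]
 [ 0.5815 -0.2925  0.02  ]
 [ 0.4309 -0.3154  0.02  ]
 [ 0.4055 -0.1167  0.02  ]]
[ 0.493  -0.2053  0.02  ] [0.1978 0.1523 0.2004 0.1501]
(np.float64(97.91756945990161), np.float64(97.2890031058868)) [np.float64(7.667166713171625), np.float64(8.6403815185175)]
[[ 0.5329 -0.1947  0.05  ]
 [ 0.5341 -0.2045  0.05  ]
 [ 0.458  -0.2141  0.05  ]
 [ 0.4568 -0.2037  0.05  ]
 [ 0.497  -0.2041  0.05  ]]
[-0.0016  0.0021  0.2287]
```

play_rows(
  increments="0 1 20 -0.8 -1;0 1 55 -0.8 -1;0 1 95 -0.8 -1;0 1 135 -0.8 -1;0 1 170 -0.8 -1;0 1 195 -0.8 -1;0 1 212 -0.8 -1;0 1 220 -0.8 -1;0 1 225 -0.8 -1;0 1 225 -0.8 -1;0 1 225 -0.8 1;0 1 225 -0.8 1;0 1 225 -0.8 1;0 1 225 -0.8 1;0 1 225 -0.8 1;0 1 225 -0.8 1;0 1 225 -0.8 1;0 1 225 -0.8 1",
  force=40,
)

```text
t: 4.85
tool_pos: [0.4947, -0.2036, 0.0236]
orientation: [-3.134, -0.212, 0.0]
force: [-0.4, 0.5, -0.3]
opening: 0.0332
gripper_force: 0.0
```

play_rows(
  increments="0 0 0 0 1;0 0 0 0 1;0 0 0 0 1;0 0 0 0 1;0 0 0 0 1",
)

```text
t: 5.35
tool_pos: [0.4947, -0.2036, 0.0236]
orientation: [-3.134, -0.212, 0.0]
force: [-0.9, 0.3, -1.1]
opening: 0.0139
gripper_force: 40.0
```

play_rows(
  increments="0 0 -4 0 1;0 0 -12 0 1;0 0 -30 0 1;0 0 -60 0 1;0 0 -95 0 1;0 0 -130 0 1;0 0 -155 0 1;0 0 -170 0 1;0 0 -176 0 1;0 0 -176 0 1;0 0 -176 0 1",
)

```text
t: 6.45
tool_pos: [0.4939, -0.2032, 0.1979]
orientation: [-3.133, -0.212, 0.003]
force: [-0.1, 0.3, -3.6]
opening: 0.0136
gripper_force: 40.0
```

```bash
python3 - <<'E'
from h import *
s=robot.read_state();print(s['t'],s['tool_pos'],s['opening'],s['force'])
a=cv2.imread('pics/scene0.png')[150:250,345:485]; b=cv2.imread('pics/side0.png')[115:205,260:350]
a=cv2.resize(a,None,fx=5,fy=5,interpolation=cv2.INTER_CUBIC)[:, :700]
cv2.imwrite('pics/c2.png',a); 
cv2.imwrite('pics/c3.png',cv2.resize(b,None,fx=6,fy=6,interpolation=cv2.INTER_CUBIC))
for q in ['box_mouth','box']:
  for c in ['scene','side']:
    robot.read_camera(c)
    for d in robot.landmark_of(c,q)[:2]: print(c,q,d['conf'],np.round(d['centre'],4))
E
```

```text
6.45 [ 0.49390527 -0.20321925  0.19789458] 0.013648315366817952 [-0.08715268  0.29108196 -3.60980824]
scene box_mouth 0.89 [0.5412 0.2148 0.083 ]
scene box_mouth 0.74 [0.289  0.2729 0.0548]
side box_mouth 0.78 [0.5381 0.2113 0.0755]
side box_mouth 0.72 [0.2852 0.2718 0.0557]
scene box 0.98 [ 0.2885  0.2703 -0.004 ]
scene box 0.62 [ 0.5356  0.2162 -0.0008]
side box 0.91 [0.2885 0.2734 0.0053]
side box 0.88 [0.5357 0.2155 0.0006]
```

View pics/c2.png

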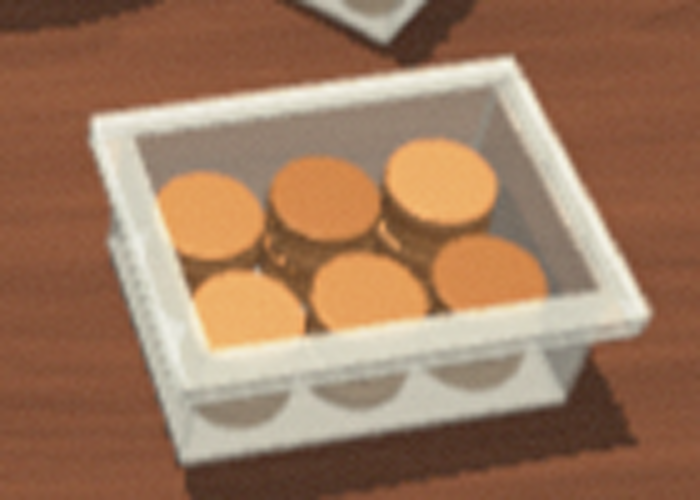

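View pics/c3.png

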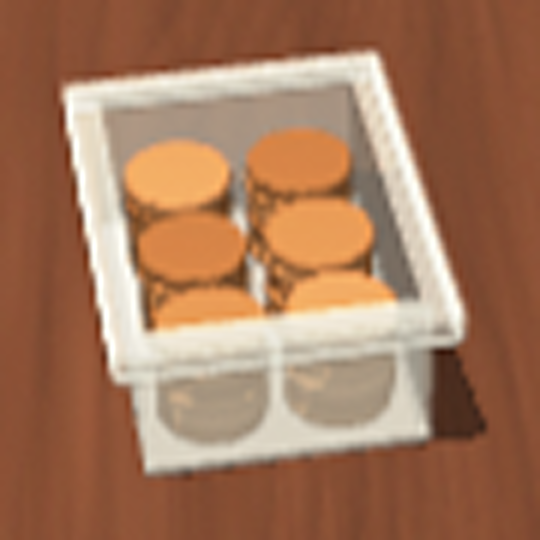

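The large box is clearly seen in both crops. The outer rim corners are at scene crop (92,120),(515,58),(650,318),(183,390) and side crop (65,90),(378,55),(462,322),(115,368). I'll fit its pose from them.

```bash
cat > fit.py <<'E'
from h import *
from scipy.optimize import least_squares
A=lambda L,s,o:(np.array(L,float)+.5)/s-.5+np.array(o)
# order: (-,-),(-,+),(+,+),(+,-)
so=A([(92,120),(515,58),(650,318),(183,390)],5,(345,150)); si=A([(135,138),(497,82),(600,292),(210,350)],5,(345,150))
to=A([(115,368),(65,90),(378,55),(462,322)],6,(260,115)); ti=A([(148,335),(103,110),(350,82),(420,303)],6,(260,115))
S=np.array([(-1,-1),(-1,1),(1,1),(1,-1)])
def pts(v,h): 
    c,s=np.cos(v[2]),np.sin(v[2]); q=S*h; return np.c_[q@np.array([[c,s],[-s,c]])+v[:2],np.full(4,.08)]
o=np.array([.0755,.1005]);i=np.array([.06,.085])
def res(v,use): return np.concatenate([(proj(c,pts(v,h))-m).ravel() for c,h,m in use])
all_=[('scene',o,so),('scene',i,si),('side',o,to),('side',i,ti)]
for u in (all_[:2],all_[2:],all_,[all_[0],all_[2]]):
    r=least_squares(res,[.54,.215,.1],args=(u,),loss='soft_l1'); print(np.round([*r.x[:2]*1e3,np.degrees(r.x[2])],2),np.round(np.abs(r.fun).mean(),2), np.round(r.fun,1))
E
python3 fit.py
```

```text
[538.32 216.24   6.01] 0.3 [-0.  -0.7 -0.1  0.1  0.5 -0.3  0.  -0.3 -0.2 -0.2 -0.4  1.   0.4  0.1
 -0.1  0.4]
[542.1  211.95   6.22] 0.41 [-0.4 -0.2 -0.2 -0.  -0.   0.1  0.9  0.2 -0.5  0.5 -0.5 -0.8  0.3 -0.7
  0.7  0.3]
[540.32 215.14   6.04] 0.66 [-0.4  0.  -0.4  0.7  0.3  0.5 -0.3  0.6 -0.6  0.5 -0.7  1.6  0.1  0.9
 -0.4  1.3 -1.3 -1.1 -0.7 -0.7 -0.6 -0.5 -0.  -0.5 -1.4 -0.3 -1.  -1.5
 -0.3 -1.3 -0.2 -0.5]
[540.58 214.95   6.05] 0.54 [-0.5  0.1 -0.5  0.8  0.2  0.6 -0.4  0.7 -1.2 -1.  -0.6 -0.7 -0.5 -0.4
  0.1 -0.4]
```

play_rows(
  increments="3 -12 0 0 1;9 -35 0 0.3 1;17 -67 0 0.6 1;26 -103 0 1 1;35 -140 0 1.3 1;44 -177 0 1.7 1;54 -215 0 1.7 1;63 -253 0 1.7 1;73 -291 0 1.7 1;82 -327 0 1.7 1;90 -358 5 1.7 1;96 -383 12 1.7 1;100 -400 20 1.7 1;102 -407 28 1.7 1;102 -408 33 1.7 1;102 -408 35 1.7 1;102 -408 35 1.7 1;102 -408 35 1.7 1",
)

```text
t: 8.65
tool_pos: [0.5411, 0.2135, 0.1651]
orientation: [3.137, 0.164, 0.001]
force: [-0.6, 0.7, -2.9]
opening: 0.0136
gripper_force: 40.0
```

```bash
python3 - <<'E'
from h import *
s=robot.read_state();print(s['t'],s['tool_pos'],s['orientation'],s['opening'])
a=snap('scene','s2.png')[100:260,340:500]; b=snap('side','d2.png')[65:205,240:370];snap('wrist','w2.png')
a=cv2.resize(a,None,fx=3.5,fy=3.5,interpolation=cv2.INTER_CUBIC)
b=cv2.resize(b,None,fx=4,fy=4,interpolation=cv2.INTER_CUBIC)
cv2.imwrite('pics/c4.png',a);cv2.imwrite('pics/c5.png',b)
E
```

```text
8.65 [0.54109969 0.21346285 0.16505107] [3.13725995e+00 1.63690812e-01 8.39449782e-04] 0.013596643460084223
```

View pics/c4.png

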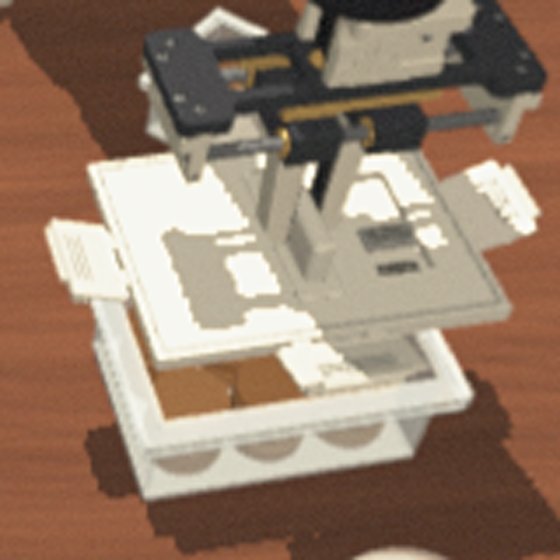

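View pics/c5.png

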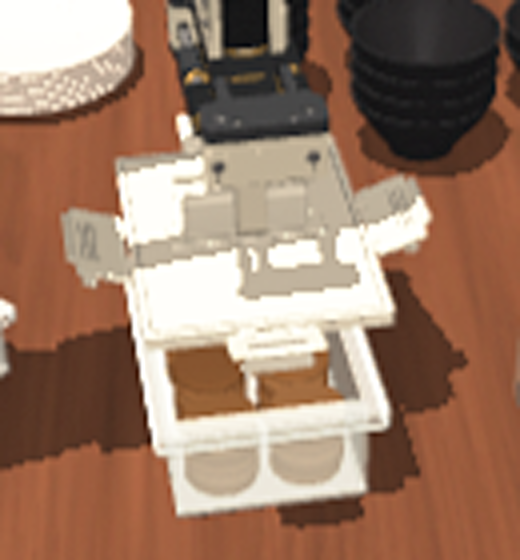

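Both views show the lid held level about 60 mm over the box with the vent end at +y. Its plate corners are at scene crop (88,165),(425,152),(510,305),(158,360) and side crop (150,338),(118,160),(337,138),(395,318). I'll fit the lid with the same cameras, so that the calibration bias cancels.

```bash
cat > fit2.py <<'E'
from h import *
from scipy.optimize import least_squares
A=lambda L,s,o:(np.array(L,float)+.5)/s-.5+np.array(o)
S=np.array([(-1,-1),(-1,1),(1,1),(1,-1)])
sc=A([(88,165),(425,152),(509,307),(157,360)],3.5,(340,100)); sd=A([(149,338),(118,162),(337,138),(395,318)],4,(240,65))
def pts(v,z=.1615):
    c,s=np.cos(v[2]),np.sin(v[2]); return np.c_[(S*[.075,.1])@np.array([[c,s],[-s,c]])+v[:2],np.full(4,z)]
for c,m,w in(('scene',sc,[1,.3,1,1]),('side',sd,[1,1,.5,1])):
    r=least_squares(lambda v:((proj(c,pts(v))-m)*np.array(w)[:,None]).ravel(),[.54,.21,.1],loss='soft_l1')
    print(c,np.round([*r.x[:2]*1e3,np.degrees(r.x[2])],2),np.round(r.fun,1))
    # edge-line refinement data
s=robot.read_state();print(s['tool_pos'],R(s['orientation'])[:,:2])
for c in('scene','side','wrist'):
  for q in('lid_seat','lid_grip','clip_left_pad','clip_right_pad','clip_plain_pad','clip_vent_pad'):
    if c=='wrist' and 'grip' in q: continue
    for d in robot.landmark_of(c,q)[:1]: print(c,q,round(d['conf'],2),np.round(d['centre'],4))
E
python3 fit2.py
```

```text
scene [538.6  212.45   5.78] [-0.1  0.  -1.8 -2.3  0.6  0.4 -0.2 -0.2]
side [544.07 209.2    5.32] [-0.6  0.9  0.1 -0.4  0.1  0.3  0.4 -0.7]
[0.5411621  0.21392288 0.16523868] [[ 9.94524012e-01  1.04504550e-01]
 [ 1.04504385e-01 -9.94524399e-01]
 [ 9.07404126e-04 -1.36135515e-04]]
scene lid_seat 0.69 [0.5336 0.2119 0.1538]
scene lid_grip 0.73 [0.5385 0.2126 0.1761]
scene clip_left_pad 0.65 [0.4404 0.2056 0.1655]
scene clip_right_pad 0.58 [0.6438 0.2226 0.1693]
scene clip_plain_pad 0.91 [0.5528 0.0859 0.1656]
scene clip_vent_pad 0.86 [0.5281 0.3398 0.1682]
side lid_seat 0.95 [0.5418 0.2117 0.151 ]
side lid_grip 0.82 [0.5381 0.2179 0.1766]
side clip_left_pad 0.5 [0.4413 0.206  0.1619]
side clip_right_pad 0.75 [0.6413 0.2219 0.1685]
side clip_plain_pad 0.46 [0.5511 0.0831 0.1661]
side clip_vent_pad 0.46 [0.5249 0.336  0.1633]
wrist lid_seat 0.39 [0.5249 0.344  0.169 ]
wrist clip_right_pad 0.73 [0.6437 0.223  0.1659]
wrist clip_plain_pad 0.85 [0.5485 0.0871 0.166 ]
wrist clip_vent_pad 0.55 [0.5243 0.3421 0.1713]
```

play_rows(
  increments="-0.7 -2.9 5 -0.2 1;-0.7 -2.9 15 -0.2 1;-0.7 -2.9 28 -0.2 1;-0.7 -2.9 38 -0.2 1;-0.7 -2.9 44 -0.2 1;-0.7 -2.9 46 -0.2 1;-0.7 -2.9 46 -0.2 1;-0.7 -2.9 46 -0.2 1",
)

```text
t: 10.45
tool_pos: [0.5401, 0.2173, 0.1191]
orientation: [-3.137, -0.171, -0.001]
force: [-0.4, -0.6, -3.7]
opening: 0.0138
gripper_force: 40.0
```

```bash
python3 - <<'E'
from h import *
s=robot.read_state();print(s['t'],s['tool_pos'],s['orientation'],s['opening'])
a=snap('scene','s3.png')[120:260,350:490]; b=snap('side','d3.png')[85:205,255:365]
a=cv2.resize(a,None,fx=4,fy=4,interpolation=cv2.INTER_CUBIC)[:480,:400*2]
b=cv2.resize(b,None,fx=4,fy=4,interpolation=cv2.INTER_CUBIC)
a=cv2.resize(snap('scene','s3.png')[130:250,360:460],None,fx=4,fy=4,interpolation=cv2.INTER_CUBIC)
b=cv2.resize(b[:,:400],(400,480))
cv2.imwrite('pics/c6.png',np.hstack([a,b]))
E
```

```text
10.45 [0.54011426 0.21727019 0.11914904] [-3.13676492e+00 -1.71146349e-01 -1.20533324e-03] 0.013823787480675385
```

View pics/c6.png

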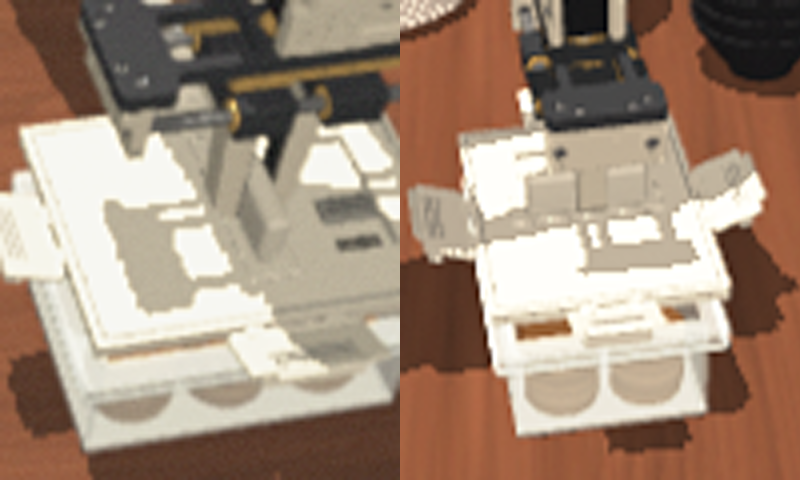

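```bash
python3 - <<'E'
from fit2 import *
print('----')
for c,v in(('scene',[.5383,.2162,.105]),('side',[.5421,.21195,.107])):
    p=proj(c,pts(v,.1155)); o=(360,130) if c=='scene' else (255,85)
    print(c,np.round(p*1,1)[:4].tolist(), np.round((p-np.array(o)+.5)*4-.5,0).tolist())
    for d in np.eye(2)*.004: print(np.round((proj(c,pts([v[0]+d[0],v[1]+d[1],v[2]],.1155))-p)*4,1)[0])
E
```

```text
scene [538.6  212.45   5.78] [-0.1  0.  -1.8 -2.3  0.6  0.4 -0.2 -0.2]
side [544.07 209.2    5.32] [-0.6  0.9  0.1 -0.4  0.1  0.3  0.4 -0.7]
[0.54020126 0.21732244 0.11932199] [[ 9.94062227e-01  1.08807433e-01]
 [ 1.08807133e-01 -9.94062825e-01]
 [ 1.13891780e-03 -2.04582343e-04]]
scene lid_seat 0.81 [0.5382 0.2162 0.1063]
scene lid_grip 0.76 [0.5391 0.2182 0.1275]
scene clip_left_pad 0.7 [ 5.381e-01  2.157e-01 -2.000e-04]
scene clip_right_pad 0.88 [0.6419 0.229  0.1215]
scene clip_plain_pad 0.57 [0.555  0.0931 0.1206]
scene clip_vent_pad 0.98 [0.5276 0.3441 0.1257]
side lid_seat 0.91 [0.5403 0.2171 0.1064]
side lid_grip 0.66 [0.5386 0.224  0.1307]
side clip_left_pad 0.48 [0.4381 0.2108 0.12  ]
side clip_right_pad 0.5 [0.6394 0.2269 0.1242]
side clip_plain_pad 0.58 [0.5489 0.0894 0.1235]
side clip_vent_pad 0.47 [0.523  0.3398 0.117 ]
wrist lid_seat 0.39 [0.5249 0.344  0.169 ]
wrist clip_right_pad 0.73 [0.6437 0.223  0.1659]
wrist clip_plain_pad 0.85 [0.5485 0.0871 0.166 ]
wrist clip_vent_pad 0.55 [0.5243 0.3421 0.1713]
----
scene [[364.5, 162.1], [451.2, 150.4], [480.1, 202.2], [383.5, 216.8]] [[20.0, 130.0], [366.0, 83.0], [482.0, 290.0], [96.0, 349.0]]
[1.1 5.3]
[ 7.3 -0.4]
side [[277.4, 164.5], [269.4, 119.0], [322.6, 113.4], [337.7, 157.5]] [[91.0, 320.0], [59.0, 137.0], [272.0, 115.0], [332.0, 291.0]]
[ 6.6 -0.3]
[-0.  -4.2]
```

The lid is within about 2 mm of target, with x about 1.5–2 mm low. I'll correct that and lower.

play_rows(
  increments="1.5 0 3 0 1;1.5 0 8 0 1;1.5 0 12 0 1;1.5 0 15 0 1;1.5 0 17.5 0 1;1.5 0 20 0 1;1.5 0 22 0 1;1.5 0 22 0 1",
)

```text
t: 12.25
tool_pos: [0.541, 0.2173, 0.0963]
orientation: [3.137, 0.171, -0.001]
force: [0.6, 0.3, -4.1]
opening: 0.0137
gripper_force: 40.0
```

play_rows(
  increments="0 0 1 0 1;0 0 2 0 1;0 0 3 0 1;0 0 3.5 0 1;0 0 3.5 0 1;0 0 3.5 0 1",
)

```text
t: 12.85
tool_pos: [0.5414, 0.2174, 0.0936]
orientation: [-3.137, -0.171, -0.001]
force: [-1.5, -1.1, 3.0]
opening: 0.0139
gripper_force: 40.0
```

Seated: the height matches 0.0936 and the contact force is up. Releasing and backing off.

play_rows(
  increments="0 0 0 0 -1;0 0 0 0 -1;0 0 0 0 -1;0 0 0 0 -1;0 0 0 0 -1;0 0 0 0 -1;0 0 0 0 -1;0 0 -10 0 -1;0 0 -35 0 -1;0 0 -60 0 -1;0 0 -75 0 -1;0 0 -80 0 -1;0 0 -80 0 -1",
)

```text
t: 14.15
tool_pos: [0.5417, 0.2175, 0.1739]
orientation: [-3.137, -0.171, -0.002]
force: [-0.3, 0.5, -0.8]
opening: 0.0931
gripper_force: 0.0
```

```bash
python3 - <<'E'
from h import *
s=robot.read_state();print(s['t'],s['tool_pos'],s['orientation'],s['opening'],s['q'])
for c in('scene','side','wrist'):
  snap(c,c+'4.png')
  for q in('lid_seat','lid_grip','box_mouth','clip_left_pad','clip_right_pad','clip_plain_pad','clip_vent_pad','vent_top'):
    for d in robot.landmark_of(c,q)[:1]: print(c,q,round(d['conf'],2),np.round(d['centre'],4))
for q in ('jar_balls','jar_cocoa'):
  for c in('scene','side'):
    for d in robot.landmark_of(c,q)[:2]: print(c,q,round(d['conf'],2),np.round(d['centre'],4))
# jar height: top pixel of the jar mask
    for d in robot.recognise(c,q)[:2]: print(c,q,round(d['conf'],2),np.round(d['centre'],4))
E
```

```text
14.15 [0.54169911 0.21752253 0.17393505] [-3.13652718e+00 -1.71150027e-01 -2.31871937e-03] 0.09308885980445794 [2.94000111e-01 1.09564936e-01 1.59266566e+00 3.73033670e-05
 1.43783333e+00 1.75576619e+00]
scene lid_seat 0.65 [0.539  0.2153 0.0844]
scene lid_grip 0.58 [0.5394 0.2135 0.1028]
scene box_mouth 0.66 [0.2849 0.2745 0.057 ]
scene clip_left_pad 0.57 [0.4381 0.2115 0.0963]
scene clip_right_pad 0.75 [0.6434 0.2288 0.0947]
scene clip_plain_pad 0.53 [0.5563 0.0928 0.0963]
scene clip_vent_pad 0.77 [0.5281 0.3467 0.0981]
scene vent_top 0.53 [0.5408 0.2718 0.0876]
side lid_seat 0.84 [0.5417 0.2169 0.0805]
side lid_grip 0.76 [0.5422 0.2241 0.1048]
side box_mouth 0.78 [0.2849 0.2719 0.0572]
side clip_left_pad 0.71 [0.4374 0.2108 0.09  ]
side clip_right_pad 0.51 [0.6437 0.2287 0.0958]
side clip_plain_pad 0.72 [0.5516 0.0905 0.0962]
side clip_vent_pad 0.66 [ 4.012e-01  2.000e-04 -1.400e-03]
side vent_top 0.59 [0.5457 0.2698 0.0882]
wrist lid_seat 0.65 [0.5339 0.2204 0.0819]
wrist lid_grip 0.9 [0.5395 0.2172 0.1074]
wrist clip_left_pad 0.79 [0.4377 0.2088 0.095 ]
wrist clip_right_pad 0.8 [0.6391 0.2286 0.095 ]
wrist clip_plain_pad 0.78 [0.5461 0.0916 0.0917]
wrist clip_vent_pad 0.75 [0.5234 0.3443 0.098 ]
wrist vent_top 0.73 [0.5404 0.2678 0.0866]
scene jar_balls 0.96 [ 0.7855  0.0962 -0.0016]
scene jar_balls 0.96 [0.806  0.09   0.1362]
scene jar_balls 0.55 [0.5981 0.0016 0.0112]
side jar_balls 0.8 [0.7724 0.0689 0.1143]
side jar_balls 0.65 [0.5472 0.0887 0.0882]
scene jar_cocoa 0.93 [ 0.7751  0.2213 -0.0025]
scene jar_cocoa 0.83 [0.7946 0.2079 0.132 ]
side jar_cocoa 0.92 [0.7778 0.2211 0.0027]
side jar_cocoa 0.2 [7.873e-01 9.810e-02 6.000e-04]
side jar_cocoa 0.62 [0.752  0.1956 0.131 ]
side jar_cocoa 0.4 [0.5354 0.1299 0.0383]
```

play_rows(
  increments="15 0 0 0 1;45 0 0 0 1;80 0 0 0 1;100 0 0 0 1;108 0 5 0 1;108 0 15 0 1;108 0 30 0 1;108 0 50 0 1;108 0 62 0 1;108 0 72 0 1;108 0 82 0 1;108 0 92 0 1;108 0 100 0 1;108 0 107 0 1;108 0 112 0 1;108 0 114 0 1;108 0 114 0 1;104 0 114 0 1;100 0 114 0 1;96 0 114 0 1",
  force=10,
)

```text
t: 17.9
tool_pos: [0.6369, 0.2279, 0.0596]
orientation: [-3.137, -0.171, -0.002]
force: [1.9, 1.2, -1.3]
opening: 0.0005
gripper_force: 1.1
```

play_rows(
  increments="-2 0 0 0 1;-4 0 0 0 1;-6 0 0 0 1;-8 0 0 0 1;-9 0 0 0 1;-9 0 0 0 1",
)

```text
t: 18.5
tool_pos: [0.6275, 0.2268, 0.0591]
orientation: [3.137, 0.171, -0.001]
force: [-0.3, -1.0, 0.5]
opening: 0.0006
gripper_force: 0.0
```

play_rows(
  increments="-1 0 0 0 1;-2 0 0 0 1;-2 0 0 0 1",
)

```text
t: 18.8
tool_pos: [0.627, 0.227, 0.0598]
orientation: [-3.136, -0.171, -0.004]
force: [5.5, 1.5, -1.8]
opening: 0.0002
gripper_force: 2.8
```

```bash
python3 - <<'E'
from h import *
for c in('scene','side'):
  snap(c,c+'5.png')
  for q in('clip_right_pad','lid_grip'):
    for d in robot.landmark_of(c,q)[:1]: print(c,q,round(d['conf'],2),np.round(d['centre'],4))
E
```

```text
scene clip_right_pad 0.66 [0.6227 0.2273 0.0609]
scene lid_grip 0.58 [0.5306 0.2149 0.1027]
side lid_grip 0.68 [0.5407 0.2215 0.1051]
```

Right clip shut: solid stop, pad at z 0.061. Next the left one.

play_rows(
  increments="5 0 0 0 1;10 0 -20 0 1;10 0 -55 0 1;5 0 -75 0 1;-25 0 -78 0 1;-65 0 -78 0 1;-105 0 -78 0 1;-145 0 -78 0 1;-180 0 -75 0 1;-197 0 -70 0 1;-197 0 -60 0 1;-197 0 -48 0 1;-197 0 -36 0 1;-197 0 -26 0 1;-197 0 -16 0 1;-197 0 -8 0 1;-197 0 -2 0 1;-197 0 0 0 1;-194 0 0 0 1;-190 0 0 0 1",
)

```text
t: 21.1
tool_pos: [0.4372, 0.2061, 0.0595]
orientation: [-3.137, -0.171, -0.001]
force: [-0.4, 0.4, -0.4]
opening: 0.0004
gripper_force: 0.2
```

play_rows(
  increments="3 0 0 0 1;6 0 0 0 1;8 0 0 0 1;10 0 0 0 1;12 0 0 0 1;13 0 0 0 1;14 0 0 0 1;14 0 0 0 1",
)

```text
t: 21.9
tool_pos: [0.4507, 0.2075, 0.0592]
orientation: [-3.137, -0.171, 0.0]
force: [-3.5, 0.0, 2.1]
opening: 0.0007
gripper_force: 1.7
```

play_rows(
  increments="1 0 0 0 1;1.5 0 0 0 1;1.5 0 0 0 1",
)

```text
t: 22.2
tool_pos: [0.4507, 0.2075, 0.0589]
orientation: [3.136, 0.171, -0.005]
force: [-11.1, -2.2, 8.4]
opening: 0.0006
gripper_force: 5.5
```

```bash
python3 - <<'E'
from h import *
for c in('scene','side'):
  snap(c,c+'6.png')
  for q in('clip_right_pad','clip_left_pad','lid_grip','clip_vent_pad','clip_plain_pad','vent_top'):
    for d in robot.landmark_of(c,q)[:1]: print(c,q,round(d['conf'],2),np.round(d['centre'],4))
E
```

```text
scene clip_right_pad 0.95 [0.6181 0.2247 0.0604]
scene clip_left_pad 0.47 [0.5271 0.3464 0.0998]
scene lid_grip 0.82 [0.5361 0.2142 0.1046]
scene clip_plain_pad 0.89 [0.5556 0.0901 0.0972]
scene vent_top 0.55 [ 0.5491  0.0018 -0.001 ]
side clip_right_pad 0.52 [0.6216 0.2227 0.0605]
side clip_left_pad 0.59 [0.4605 0.2115 0.0562]
side lid_grip 0.68 [0.5421 0.2237 0.1013]
side clip_vent_pad 0.69 [0.5222 0.3409 0.094 ]
side clip_plain_pad 0.54 [0.5496 0.0895 0.0958]
side vent_top 0.52 [0.5453 0.2721 0.0907]
```

Both side clips are at a hard stop, and the lid centre is now known: (0.539, 0.217). I'll rotate −90° and go to the vent-end clip.

play_rows(
  increments="-6 0 0 0 1;-10 0 -20 0 1;-10 0 -55 0 1;-5 0 -78 -5 1;15 -20 -80 -13 1;35 -45 -80 -21 1;52 -70 -80 -29 1;66 -95 -80 -37 1;77 -115 -80 -45 1;84 -128 -80 -53 1;86.5 -134.5 -80 -61 1;86.5 -134.5 -80 -69 1;86.5 -134.5 -80 -77 1;86.5 -134.5 -80 -85 1;86.5 -134.5 -80 -90 1;86.5 -134.5 -80 -90 1;86.5 -134.5 -80 -90 1",
)

```text
t: 24.6
tool_pos: [0.5238, 0.3508, 0.1392]
orientation: [2.1, 2.336, 0.001]
force: [-0.1, -0.1, 0.5]
opening: 0.0005
gripper_force: 0.0
```

```bash
python3 - <<'E'
from h import *
s=robot.read_state();print(s['t'],s['tool_pos'],R(s['orientation']))
T=R(s['orientation']);t=np.radians(6.2);C=np.array([.5389,.2172])
for h in(134.5,-134.5,113.5): print(h,T[:2,:2].T@(C+h/1e3*np.array([-np.sin(t),np.cos(t)])-np.array(s['tool_pos'])[:2]))
E
```

```text
24.6 [0.52380509 0.35075933 0.13916573] [[-1.05963628e-01  9.94369840e-01  5.75569062e-04]
 [ 9.94369996e-01  1.05963527e-01  2.02986427e-04]
 [ 1.40854253e-04  5.93837784e-04 -9.99999814e-01]]
134.5 [9.28164478e-05 5.82112367e-04]
-134.5 [-0.26890662  0.00113291]
113.5 [-0.02090714  0.00062511]
```

play_rows(
  increments="0 0 10 0 1;0 0 22 0 1;0 0 34 0 1;0 0 45 0 1;0 0 55 0 1;0 0 64 0 1;0 0 72 0 1;0 0 78 0 1;0 0 79 0 1;-4 0 79 0 1;-8 0 79 0 1;-11 0 79 0 1;-14 0 79 0 1;-16 0 79 0 1;-18 0 79 0 1;-20 0 79 0 1;-21 0 79 0 1;-22 0 79 0 1;-22 0 79 0 1",
)

```text
t: 26.5
tool_pos: [0.526, 0.3293, 0.0602]
orientation: [-2.097, -2.339, -0.001]
force: [-0.5, 4.1, -0.1]
opening: 0.0
gripper_force: 1.7
```

play_rows(
  increments="-1 0 0 0 1;-1.5 0 0 0 1;-2 0 0 0 1;-2 0 0 0 1",
)

```text
t: 26.9
tool_pos: [0.526, 0.3285, 0.0603]
orientation: [-2.095, -2.339, -0.003]
force: [-0.3, 9.1, -2.1]
opening: 0.0004
gripper_force: 4.4
```

```bash
python3 - <<'E'
from h import *
for c in('scene','side'):
  snap(c,c+'7.png')
  for q in('clip_vent_pad','clip_plain_pad'):
    for d in robot.landmark_of(c,q)[:2]: print(c,q,round(d['conf'],2),np.round(d['centre'],4))
E
```

```text
scene clip_vent_pad 0.41 [0.5317 0.3247 0.0624]
scene clip_plain_pad 0.73 [0.5536 0.0895 0.094 ]
side clip_vent_pad 0.66 [0.5431 0.212  0.0806]
side clip_vent_pad 0.29 [0.4603 0.2072 0.0574]
side clip_plain_pad 0.59 [0.5532 0.0861 0.0936]
side clip_plain_pad 0.49 [ 0.7489 -0.2853 -0.0032]
```

play_rows(
  increments="6 0 0 0 1;10 0 -20 0 1;10 0 -55 0 1;5 0 -76 0 1;-25 0 -80 0 1;-65 0 -80 0 1;-110 0 -80 0 1;-155 0 -80 0 1;-195 0 -80 0 1;-228 0 -75 0 1;-245 0 -70 0 1;-245 0 -60 0 1;-245 0 -48 0 1;-245 0 -36 0 1;-245 0 -26 0 1;-245 0 -16 0 1;-245 0 -8 0 1;-245 0 -2 0 1;-245 0 0 0 1;-241 0 0 0 1",
)

```text
t: 29.2
tool_pos: [0.5524, 0.0871, 0.0599]
orientation: [-2.098, -2.339, 0.001]
force: [0.4, -0.4, 0.1]
opening: 0.0004
gripper_force: 0.2
```

play_rows(
  increments="3 0 0 0 1;6 0 0 0 1;9 0 0 0 1;11 0 0 0 1;13 0 0 0 1;15 0 0 0 1;17 0 0 0 1;18 0 0 0 1;19 0 0 0 1;19 0 0 0 1",
)

```text
t: 30.2
tool_pos: [0.5509, 0.1045, 0.0604]
orientation: [2.096, 2.337, -0.002]
force: [0.6, -9.5, 1.1]
opening: 0.0002
gripper_force: 4.8
```

Plain-end clip is at a hard stop too. I'll hover over the vent recess (tool y is already along lid x) and check all the clips.

play_rows(
  increments="-6 0 0 0 1;-10 0 -20 0 1;-10 0 -55 0 1;-5 0 -78 0 1;25 -4 -80 0 1;65 -8 -80 0 1;105 -13 -80 0 1;140 -17 -80 0 1;160 -20 -80 0 1;166 -20 -80 0 1;166 -20 -80 0 1;166 -20 -80 0 1",
)

```text
t: 31.4
tool_pos: [0.5127, 0.2682, 0.14]
orientation: [2.097, 2.339, -0.0]
force: [0.9, 0.7, -0.8]
opening: 0.0007
gripper_force: 0.0
```

```bash
python3 - <<'E'
from h import *
s=robot.read_state();print(s['t'],s['tool_pos'])
T=R(s['orientation']);t=np.radians(6.2);C=np.array([.5387,.2168]);L=np.array([[np.cos(t),-np.sin(t)],[np.sin(t),np.cos(t)]])
print('TCP in lid',L.T@(np.array(s['tool_pos'])[:2]-C))
for c in('scene','side','wrist'):
  im=snap(c,c+'8.png')
  for q in('clip_right_pad','clip_left_pad','clip_vent_pad','clip_plain_pad','vent_top','lid_seat','box_mouth'):
    for d in robot.landmark_of(c,q)[:1]: p=np.array(d['centre']);print(c,q,round(d['conf'],2),np.round(p,4),np.round(L.T@(p[:2]-C),4))
a=cv2.resize(cv2.imread('pics/scene8.png')[110:250,350:480],(400,430),interpolation=cv2.INTER_CUBIC)
b=cv2.resize(cv2.imread('pics/side8.png')[80:220,240:370],(400,430),interpolation=cv2.INTER_CUBIC)
cv2.imwrite('pics/c8.png',np.hstack([a,b]))
E
```

```text
31.4 [0.51273025 0.26819551 0.14004946]
TCP in lid [-0.02026717  0.05389961]
scene clip_right_pad 0.88 [0.6233 0.2274 0.0618] [0.0852 0.0014]
scene clip_left_pad 0.37 [0.4624 0.2113 0.0606] [-0.0764  0.0028]
scene clip_vent_pad 0.41 [0.531  0.3258 0.0628] [0.0041 0.1092]
scene clip_plain_pad 0.61 [0.5509 0.1174 0.0593] [ 0.0014 -0.1001]
scene vent_top 0.57 [0.542  0.2717 0.0891] [0.0092 0.0542]
scene lid_seat 0.65 [0.5367 0.2177 0.0803] [-0.0019  0.0011]
scene box_mouth 0.87 [0.2876 0.2726 0.0563] [-0.2436  0.0826]
side clip_right_pad 0.44 [0.6194 0.2293 0.0627] [0.0816 0.0037]
side clip_left_pad 0.54 [0.7736 0.2218 0.0016] [ 0.2341 -0.0204]
side clip_plain_pad 0.57 [0.5524 0.1124 0.0568] [ 0.0023 -0.1053]
side vent_top 0.75 [0.4617 0.2119 0.0554] [-0.0771  0.0034]
side lid_seat 0.71 [ 0.4036 -0.001  -0.0033] [-0.1578 -0.2019]
side box_mouth 0.86 [0.2879 0.2731 0.0573] [-0.2433  0.0831]
wrist clip_right_pad 0.61 [0.6183 0.2297 0.0593] [0.0805 0.0042]
wrist clip_vent_pad 0.57 [0.5259 0.3237 0.0629] [-0.0012  0.1077]
wrist vent_top 0.81 [0.543  0.271  0.0888] [0.0101 0.0534]
wrist box_mouth 0.82 [0.2869 0.2719 0.055 ] [-0.2444  0.082 ]
```

View pics/c8.png

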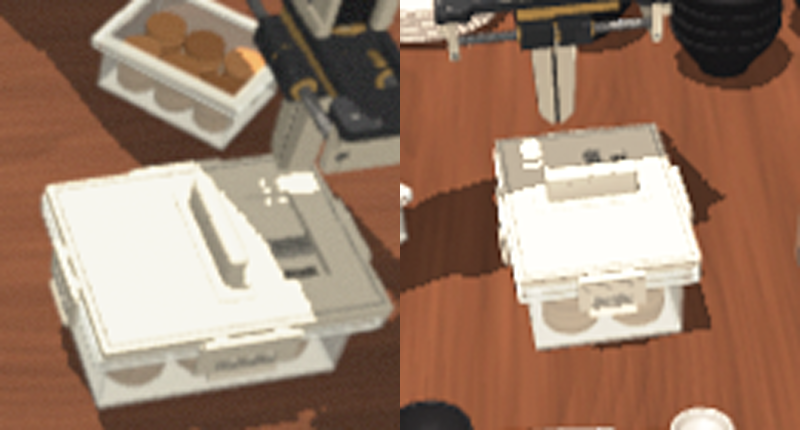

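The picture shows the lid home, and the right (240,358) and plain (612,290) clips hanging shut. The detections put all four pads at z≈0.06. The fingertips are tapered, so they fit the recess. Descending.

play_rows(
  increments="0 0 10 0 1;0 0 25 0 1;0 0 38 0 1;0 0 46 0 1;0 0 51 0 1;0 0 54 0 1;0 0 54.5 0 1;0 0 54.5 0 1",
)

```text
t: 33.4
tool_pos: [0.5128, 0.2692, 0.086]
orientation: [2.097, 2.339, 0.001]
force: [0.3, 0.4, 1.2]
opening: 0.0005
gripper_force: 0.0
```

play_rows(
  increments="0 3 0 0 1;0 6 0 0 1;0 9 0 0 1;0 12 0 0 1;0 15 0 0 1;0 18 0 0 1;0 21 0 0 1;0 23 0 0 1;0 25 0 0 1;0 27 0 0 1;0 27 0 0 1",
)

```text
t: 34.5
tool_pos: [0.5395, 0.272, 0.0856]
orientation: [2.097, 2.339, 0.0]
force: [-0.0, -1.2, 1.3]
opening: 0.0006
gripper_force: 0.4
```

play_rows(
  increments="0 1.5 0 0 1;0 3 0 0 1;0 4.5 0 0 1;0 6 0 0 1;0 7 0 0 1;0 8 0 0 1;0 8 0 0 1",
)

```text
t: 35.2
tool_pos: [0.5474, 0.2729, 0.0856]
orientation: [2.097, 2.339, 0.0]
force: [-0.7, -0.3, 0.5]
opening: 0.0006
gripper_force: 0.5
```

play_rows(
  increments="0 1 0 0 1;0 2 0 0 1;0 3 0 0 1;0 4 0 0 1;0 4 0 0 1",
)

```text
t: 35.7
tool_pos: [0.5511, 0.2733, 0.0856]
orientation: [-2.097, -2.339, 0.001]
force: [-1.9, -1.4, 1.9]
opening: 0.0005
gripper_force: 1.4
```

```bash
python3 - <<'E'
from h import *
t=np.radians(6.2);C=np.array([.5387,.2168]);L=np.array([[np.cos(t),-np.sin(t)],[np.sin(t),np.cos(t)]])
s=robot.read_state();print(s['t'],L.T@(np.array(s['tool_pos'])[:2]-C),s['force'])
for c in('scene','side','wrist'):
  snap(c,c+'9.png')
  for d in robot.landmark_of(c,'vent_top')[:2]: p=np.array(d['centre']);print(c,round(d['conf'],2),np.round(p,4),np.round(L.T@(p[:2]-C),4))
E
```

```text
35.7 [0.01844785 0.05480576] [-1.89183939 -1.44047003  1.9205825 ]
scene 0.45 [0.5649 0.2734 0.0908] [0.0322 0.0534]
scene 0.45 [0.5553 0.1132 0.0597] [ 0.0053 -0.1048]
wrist 0.6 [0.5682 0.2727 0.0895] [0.0354 0.0524]
```

play_rows(
  increments="0 1 0 0 1;0 2 0 0 1;0 2.5 0 0 1;0 2.5 0 0 1",
)

```text
t: 36.4
tool_pos: [0.5522, 0.2735, 0.0854]
orientation: [-2.095, -2.338, 0.004]
force: [-10.0, -1.9, 5.2]
opening: 0.0007
gripper_force: 5.4
```

End stop felt at 10 N. Back off, retreat up and verify.

play_rows(
  increments="0 -4 0 0 1;0 -7 0 0 1;0 -7 -15 0 1;0 -7 -40 0 1;0 -7 -75 0 1;0 -7 -100 0 1;-40 -7 -120 0 1;-80 -7 -130 0 1;-110 -50 -130 0 1;-110 -90 -130 0 1;-110 -100 -130 0 1;-110 -100 -130 0 1",
)

```text
t: 37.6
tool_pos: [0.4661, 0.1532, 0.2172]
orientation: [2.096, 2.338, 0.004]
force: [0.1, 0.1, -0.0]
opening: 0.0003
gripper_force: 0.0
```

```bash
python3 - <<'E'
from h import *
t=np.radians(6.2);C=np.array([.5387,.2168]);L=np.array([[np.cos(t),-np.sin(t)],[np.sin(t),np.cos(t)]])
s=robot.read_state();print(s['t'],s['tool_pos'],s['force'])
for c in('scene','side','wrist'):
  snap(c,c+'10.png')
  for q in('vent_top','clip_right_pad','clip_left_pad','clip_vent_pad','clip_plain_pad','lid_seat'):
    for d in robot.landmark_of(c,q)[:1]: p=np.array(d['centre']);print(c,q,round(d['conf'],2),np.round(p,4),np.round(L.T@(p[:2]-C),4))
a=cv2.resize(cv2.imread('pics/scene10.png')[140:250,350:480],(400,338),interpolation=cv2.INTER_CUBIC)
b=cv2.resize(cv2.imread('pics/side10.png')[100:210,240:370],(400,338),interpolation=cv2.INTER_CUBIC)
cv2.imwrite('pics/c10.png',np.hstack([a,b]))
E
```

```text
37.6 [0.46605399 0.15321586 0.21723071] [ 0.14376771  0.0544783  -0.04850331]
scene vent_top 0.51 [0.5662 0.2752 0.0902] [0.0336 0.0551]
scene clip_right_pad 0.63 [0.6223 0.2281 0.0615] [0.0843 0.0022]
scene clip_left_pad 0.58 [0.4576 0.2129 0.0598] [-0.081   0.0049]
scene clip_plain_pad 0.57 [0.554  0.1107 0.0587] [ 0.0038 -0.1071]
scene lid_seat 0.84 [0.5369 0.2186 0.0793] [-0.0016  0.002 ]
side vent_top 0.48 [0.5671 0.2728 0.0892] [0.0343 0.0526]
side clip_right_pad 0.45 [ 5.47e-01  5.50e-03 -5.00e-04] [-0.0146 -0.211 ]
side clip_left_pad 0.39 [0.4594 0.2132 0.0547] [-0.0792  0.005 ]
side clip_plain_pad 0.54 [0.5485 0.1121 0.0604] [-0.0016 -0.1051]
side lid_seat 0.82 [0.5438 0.2179 0.0767] [0.0052 0.0005]
wrist vent_top 0.84 [0.5657 0.2715 0.0888] [0.0327 0.0515]
wrist clip_right_pad 0.68 [0.6165 0.2262 0.0636] [0.0784 0.0009]
wrist clip_left_pad 0.91 [0.4578 0.2116 0.0628] [-0.081   0.0036]
wrist clip_vent_pad 0.6 [0.5294 0.3257 0.0659] [0.0025 0.1093]
wrist clip_plain_pad 0.76 [0.5444 0.1146 0.0606] [-0.0054 -0.1022]
wrist lid_seat 0.85 [0.5352 0.2232 0.0802] [-0.0028  0.0067]
```

View pics/c10.png

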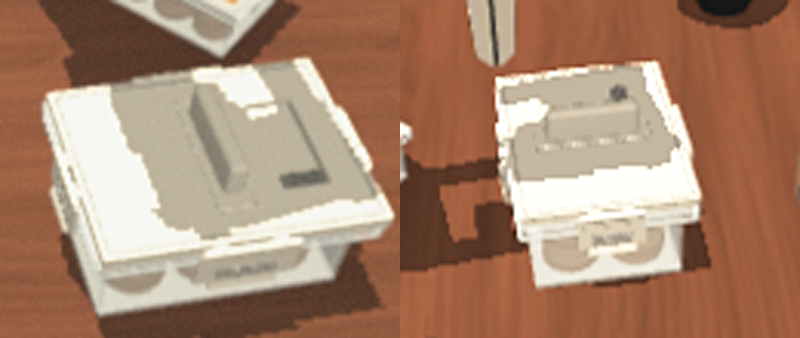

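The lid is home and all clips hang shut. The vent slide is at the +x end, scene crop (303,178), covering its slits. Handing in.

```bash
python3 -c "
from plant import robot
print(robot.close_job())"
```

```text
the job is handed in; nothing more can be done
None
```

I closed the larger biscuit box and handed the job in at about 38 s: lid home on the rim, all four clips snapped shut, vent slid to its end stop; the hand-in gave no verdict.

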